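Push a plate home under the thickness gate

ROBOT

A 6-joint arm with a two-finger parallel gripper is mounted at the origin on a cart in front of the work surface, level with it; the furniture and walls round the work are solid. World frame = base frame: x ahead of the robot, y to its left, z up, the work surface at z = 0. Lengths are in m, angles in rad, forces in N, time in s.
With the tool pointing down it reaches from about 0.425 to 0.95 m from the base axis. Payload 3.5 kg.
Tool frame: the origin (TCP) lies between the finger pads; the fingertips stand 19 mm ahead of it and the grasp point (between the pads) is the TCP (ctrl.nose_length is the distance from the TCP to the fingertips, in m); z points along the fingers, y is the line along which they close (so a half turn about z gives the same grasp; the last joint's range is limited). The gripper opens to 85 mm and grips with 20 to 120 N. Pads are 22 mm wide; open, the fingers measure 114 mm over their backs; the gripper's body (76 mm by 85 mm) begins 54 mm behind the grasp point. The pads swing forward as they close: fully open they stand 13 mm farther back than shut.
Start: joints at [-1.26, 0.286, 1.577, -0, 1.279, -0.15], TCP at [0.3, -0.605, 0.25] pointing down, gripper open.
Joint ranges: [-2.77, 2.77], [-0.9, 2.22], [0.21, 2.48], [-1.53, 4.67], [0.24, 2.81], [-2.84, 2.84]. Speed limits (rad/s): [2.79, 2.79, 3.14, 3.14, 3.14, 3.14].

INTERFACE

Orientations are given as a unit quaternion [x, y, z, w].
In Python, from plant import ctrl gives the robot as it stands.
- The arm moves only by the tool apply_moves, never from a script. Its argument "series" is a list of rows, each a list of 6 numbers: the shift along the world's x, y, z scaled (see below), then the turn, a rotation vector about the world's x, y, z scaled (see below). A call has 1 to 20 rows; each row is the pose to reach, as a shift and turn from the pose commanded when the call began; what a row does not reach only later rows make up. The controller multiplies each number of a shift by 0.8 m and each number of a turn by 45 degrees. A row lasts 1/8 s, in which the tool goes at most 62.5 mm and 10.7 degrees, less where a joint would pass 70% of its speed; a pose out of reach is approached as far as the arm can. A call with a number of a shift or a turn outside -1 to 1 is refused whole. A call with a gripper value outside its range is refused whole. "jaw" is the opening, from 0 (shut) to 1 (fully open), set as the call begins (left out, the last holds). The fingers move at their own pace and stop on an object; "squeeze" is the grip in N (left out, the last holds). Time passes only in rows, so rows that repeat a pose let the fingers close. It gives the time, the measured TCP pose, the force, the opening and the grip force at its end, in the units of the state.
- ctrl.get_state(): the state, without advancing time (a new reading comes with each control period).
- ctrl.read_camera(name): name is "scene" or "top" or "wrist"; returns the picture (400x640x3 uint8, red, green, blue); there is no depth.
- ctrl.get_calibration(name): a dict with "fx", "fy", "cx", "cy" (pixels), "xyz" and "orientation" of the camera in the world; the wrist camera has in their place "hand_eye" (4x4, takes a point from camera to tool coordinates, whose origin is the TCP and whose axes are the flange's). Camera axes: x right, y up, looking along -z (the intrinsics and any distortion apply to the point x, -y, -z); pixel columns grow to the right and rows downward; lengths in m; the calibration is good to about 2 mm. A picture is of the moment at which its call begins: read the wrist's pose just before it. get_calibration takes no time and is no camera call.
- ctrl.sign_off(): hands the job in; it is judged then, once.
Trained networks look in the newest picture that a camera, given by its name, has taken for a name from the list of things; names that differ only in an ending like _2 or _b are one class to them, and where a whole thing is asked for, a point or a joint stands for the part that bears it (a point fixed in the world has none). Each returns a list of dicts, best first, with "p" (0 to 1); they miss things now and then, are a little off and sometimes report something else, mostly with a low value. They report only what shows in the picture. A call takes as long as a camera call.
- ctrl.boxes_of(thing, camera): "xy" ([column, row] as shares, 0 to 1, of the picture: columns of its width, rows of its height, amid what is visible of it).
- ctrl.silhouettes(thing, camera): "pixels" (400x640 bool, what is visible of it) and "xy" ([column, row] as shares, 0 to 1, of the picture: columns of its width, rows of its height, amid what is visible of it).
The state is a dict: "time": time; "qpos": joint angles; "dq": joint speeds; "joint_efforts": joint torques, N m; "eef_pos": TCP position; "tcp_rot": TCP orientation; "contact_force": force on the tool from outside, world axes, zero at the start; "wrist_torque": the same for the moment, N m; "opening": opening from 0.0 (shut) to 1.0 (fully open); "finger_force": force on a finger pad.
Only numpy, scipy, OpenCV 4.12 (cv2) and the standard library are available. Lean on these libraries where they do the work, as an engineer would, in place of code of your own. Each camera call takes 0.05 s, during which the arm holds its last target. There are 200 camera calls.

TASK

Check the aluminium plate in the thickness gate: push it along the bench with the fingers, in under the low steel bridge until its front edge sits square and fully home against the end stop. Keep it flat on the bench all the way, neither tipped nor lifted, and leave the other things where they are. Finish with the hand clear of everything.

Things in the scene. Friction and masses are not known exactly. Their poses are not given: they have to be found in the camera images.
- plate_center (a point): Loose bare-aluminium plate, 110 mm long (its x), 92 mm wide (its y), 14 mm thick, about 0.4 kg, lying flat on the bench before the gate's mouth; a 7 mm through hole near each end. The point is its centre, 7 mm above the bench; z up, x roughly along the gate's x (within 0.3 rad at the start; up to 45 mm off the gate's centre line).
- gate: Fixed steel thickness gate. Origin on the bench midway under its bridge; x points in at the mouth, under the bridge, on to the end stop; y across, z up. Two guide rails 17 mm high, x = -20 to +77 mm, inner faces at y = +-51 mm, outer +-67 mm; in front of them 14 mm high lead-in wings flare out to y = +-63 mm (outer corners +-69 mm) at x = -44 mm.
- gate_bridge (a point): Centre of the underside of the gate's bridge bar, 17 mm above the bench, so 3 mm of headroom over the plate. The bar is 40 mm in the gate's x, 134 mm in y, 18 mm thick: its top is 35 mm above the bench (screw heads to 39 mm).
- gate_seat (a point): Where the plate's centre is when the plate is home and central: 10 mm beyond the gate's origin in x, 7 mm above the bench; the gate's axes. The plate then touches the 17 mm high end stop that joins the rails (its face is at x = +65 mm in the gate's frame) and its rear edge stands 25 mm out in front of the bridge.
- loupe: Bystander: black eyepiece loupe, 39 mm across, 34 mm high, standing behind to the right of the gate. Origin at the centre of its underside.
- gauge_block: Bystander: small ground steel block 35x30x9 mm near the front edge of the bench, right of the work. Origin at the centre of its underside.
- calculator: Bystander: desk calculator 140x88x21 mm, left of the work. Origin at the centre of its underside.
- parts_cup: Bystander: small round off-white cup, 56 mm across, 28 mm high, left of the gate. Origin at the centre of its underside.

How it is judged:
By the outcome, as a careful person would: the job done as asked, in the order asked, and still so for the second after the job is handed in, with the robot touching nothing.
It also fails if it takes over 54 s, if anything falls off the work surface, if the arm or the gripper's body presses on something with over 40 N, if the wrist force passes 120 N, or if a joint passes its speed limit or range.

## Working session

There is one attempt and no reset: what is moved stays moved. The work goes in short steps, Python scripts to look and compute and a tool call to move; the robot and the scene stay as the last step left them, time stands still between calls to the robot, and variables do not carry over. Pictures are saved under pics/ and viewed, at most 10 in all, crops included, and the job is handed in when it is done.

Besides the shell and the picture viewer there is one more tool, called after ">>>" as name(argument=value, ...), one argument or row to a line, values as JSON. apply_moves: Moves the arm, as the interface text tells. Shifts and turns lie within -1 to 1; 1 stands for 0.8 m of shift or 45 degrees of turn. Its arguments: {"type":"object","properties":{"series":{"type":"array"},"jaw":{"type":"number"},"squeeze":{"type":"number"}},"required":["series"]}

```bash
mkdir -p pics; ls; python3 - <<'E'
from plant import ctrl
import cv2
for n in("scene","top"):
    im=ctrl.read_camera(n); cv2.imwrite(f"pics/{n}0.png",im[:,:,::-1]); print(n,ctrl.get_calibration(n))
    for t in("plate_center","gate","gate_bridge","loupe","gauge_block","calculator","parts_cup"):
        print(t,[(round(d["p"],2),(d["xy"][0]*640,d["xy"][1]*400)) for d in ctrl.boxes_of(t,n)[:2]])
print(ctrl.get_state(), ctrl.nose_length)
E
```

```text
pics
scene {'fx': 470.5289587052763, 'fy': 470.5289587052763, 'cx': 322.4461972884822, 'cy': 208.85182332738322, 'xyz': array([-0.32613924,  0.69204761,  0.82322149]), 'orientation': array([-0.2267316 ,  0.3802349 ,  0.76099362, -0.4742393 ])}
plate_center [(0.69, (329.28, 223.60000000000002))]
gate [(0.67, (307.072, 190.12)), (0.51, (380.928, 170.52))]
gate_bridge [(0.55, (308.416, 189.12)), (0.25, (330.88, 224.12))]
loupe [(0.57, (378.49600000000004, 165.68))]
gauge_block [(0.6, (451.32800000000003, 221.4))]
calculator [(0.89, (217.984, 257.0))]
parts_cup [(0.65, (238.784, 227.4))]
top {'fx': 380.0823073640894, 'fy': 380.0823073640894, 'cx': 319.95175114006304, 'cy': 198.49773278695469, 'xyz': array([0.38381976, 0.25688039, 0.96122462]), 'orientation': array([-0.06196531,  0.07145991,  0.71372826, -0.69400702])}
plate_center [(0.89, (329.6, 202.99999999999997))]
gate [(0.83, (334.59200000000004, 146.08))]
gate_bridge [(0.79, (329.91999999999996, 146.52))]
loupe [(0.76, (427.072, 138.32))]
gauge_block [(0.68, (455.616, 257.0))]
calculator [(0.16, (427.52000000000004, 139.6))]
parts_cup [(0.76, (236.99200000000002, 174.67999999999998)), (0.55, (332.416, 146.2))]
{'time': 0.8, 'qpos': array([-1.26003142e+00,  2.86262863e-01,  1.57666802e+00, -1.33745896e-05,
        1.27857442e+00, -1.49998686e-01]), 'dq': array([ 0.00059989, -0.00064167,  0.00138911,  0.00060202,  0.0013798 ,
       -0.00153848]), 'joint_efforts': array([-1.42049576e-04, -4.05914426e+01, -2.92925799e+01, -2.37782833e-04,
        5.14737258e-04,  1.23684129e-05]), 'eef_pos': array([ 0.30015269, -0.60459834,  0.25036699]), 'tcp_rot': array([ 9.73578842e-01,  2.28351125e-01, -2.87649862e-06,  4.40450706e-05]), 'contact_force': array([ 0.42078153,  0.99247385, -0.12881669]), 'wrist_torque': array([-0.00895918, -0.01772624,  0.00613827]), 'finger_force': 0.0, 'opening': 1.000707583082692} 0.019
```

View pics/top0.png

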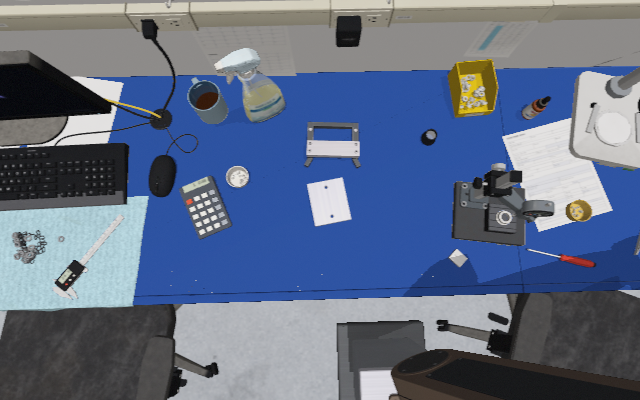

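View pics/scene0.png

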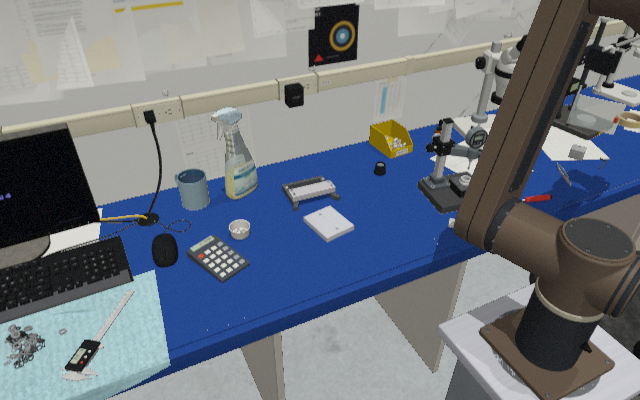

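The top view shows the plate at about (329,202), rotated slightly, and the gate at about (333,143) with its mouth facing down the image and the loupe at (429,137). Next I'll zoom in and measure.

```bash
cat > h.py <<'E'
from plant import ctrl
import numpy as np, cv2
from scipy.spatial.transform import Rotation as R
def cam(n,st=None):
    c=ctrl.get_calibration(n)
    if n=="wrist":
        T=np.array(c["hand_eye"]); Rt=R.from_quat(st["tcp_rot"]).as_matrix()
        return c,Rt@T[:3,:3],Rt@T[:3,3]+st["eef_pos"]
    return c,R.from_quat(c["orientation"]).as_matrix(),np.array(c["xyz"])
def world(uv,z,C):
    c,M,o=C; uv=np.atleast_2d(uv).astype(float)
    d=np.c_[(uv[:,0]-c["cx"])/c["fx"],-(uv[:,1]-c["cy"])/c["fy"],-np.ones(len(uv))]@M.T
    return o+d*((z-o[2])/d[:,2])[:,None]
def pix(P,C):
    c,M,o=C; p=(np.atleast_2d(P)-o)@M
    return np.c_[c["cx"]+c["fx"]*p[:,0]/-p[:,2],c["cy"]-c["fy"]*p[:,1]/-p[:,2]]
E
python3 - <<'E'
from h import *
im=cv2.imread("pics/top0.png"); cv2.imwrite("pics/crop0.png",cv2.resize(im[110:240,270:400],None,fx=4.6,fy=4.6,interpolation=cv2.INTER_CUBIC))
C=cam("top"); print(ctrl.get_calibration("wrist"))
ctrl.read_camera("top")
for t,z in(("plate_center",.014),("gate",.017)):
    m=ctrl.silhouettes(t,"top")[0]["pixels"].astype(np.uint8)
    c=max(cv2.findContours(m,0,2)[0],key=cv2.contourArea); r=cv2.boxPoints(cv2.minAreaRect(c))
    W=world(r,z,C)[:,:2]; print(t,r.round(1).tolist(),W.round(4).tolist(),W.mean(0), [np.linalg.norm(W[i]-W[i-1]).round(4) for i in range(4)])
for t,p,z in(("loupe",(429,137),.03),("block",(457,258),.009),("calc",(206,207),.02),("cup",(237,176),.02)): print(t,world(p,z,C))
E
```

```text
{'fx': 283.37332062573796, 'fy': 283.37332062573796, 'cx': 317.1945820820339, 'cy': 200.6327945115762, 'hand_eye': array([[-4.69658413e-05,  9.65261589e-01,  2.61285406e-01,
         6.51630989e-02],
       [ 9.99999993e-01,  1.63818713e-05,  1.19229965e-04,
        -4.35499042e-04],
       [ 1.10807762e-04,  2.61285410e-01, -9.65261582e-01,
        -1.23723493e-01],
       [ 0.00000000e+00,  0.00000000e+00,  0.00000000e+00,
         1.00000000e+00]])}
plate_center [[306.0, 183.8000030517578], [341.8999938964844, 176.60000610351562], [350.5, 219.3000030517578], [314.5, 226.5]] [[0.604, 0.2761], [0.6205, 0.1834], [0.5095, 0.1663], [0.4939, 0.2572]] [0.55694362 0.22074334] [np.float64(0.1117), np.float64(0.0941), np.float64(0.1123), np.float64(0.0922)]
gate [[304.8999938964844, 165.0], [305.79998779296875, 121.30000305175781], [358.8999938964844, 122.30000305175781], [358.0, 166.0]] [[0.653, 0.2776], [0.772, 0.2727], [0.7656, 0.1332], [0.6466, 0.1412]] [0.70929704 0.20616117] [np.float64(0.1366), np.float64(0.1191), np.float64(0.1397), np.float64(0.1192)]
loupe [[ 0.71579242 -0.04454688  0.03      ]]
block [[ 0.40599817 -0.09488854  0.009     ]]
calc [[0.54968751 0.52726331 0.02      ]]
cup [[0.62759729 0.45084279 0.02      ]]
```

View pics/crop0.png

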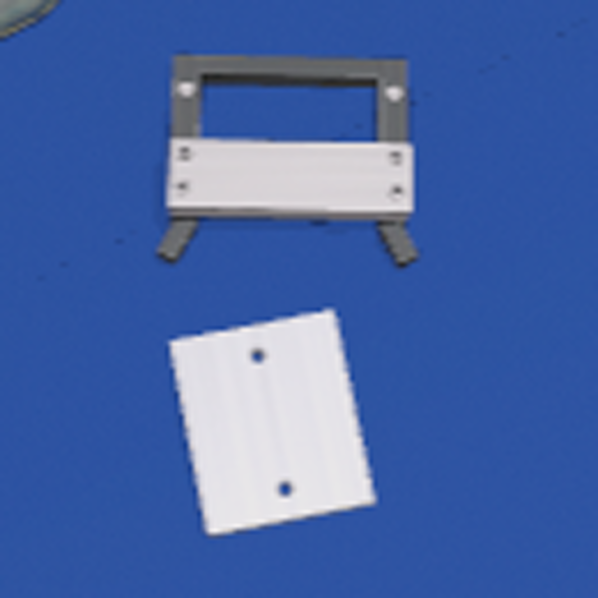

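The plate is yawed about +0.22 rad relative to the gate and sits roughly 6 mm left of its centre line. I'll lift over the microscope, turn to the gate's heading and take a closer look with the wrist camera.

>>> apply_moves(
  series=[
    [0,0,0.21,0,0,0],
    [0,0,0.21,0,0,0],
    [0,0,0.21,0,0,0],
    [0.325,1,0.21,0,0,-0.65],
    [0.325,1,0.21,0,0,-0.65],
    [0.325,1,0.21,0,0,-0.65],
    [0.325,1,0.21,0,0,-0.65],
    [0.325,1,0.21,0,0,-0.65],
    [0.325,1,0.21,0,0,-0.65],
    [0.325,1,0.21,0,0,-0.65],
    [0.325,1,0.21,0,0,-0.65],
    [0.325,1,0.21,0,0,-0.65],
    [0.325,1,0.21,0,0,-0.65],
    [0.325,1,0.21,0,0,-0.65],
    [0.325,1,0.21,0,0,-0.65],
    [0.325,1,0.21,0,0,-0.65],
    [0.325,1,0.21,0,0,-0.65],
    [0.325,1,0.06,0,0,-0.65],
    [0.325,1,0.06,0,0,-0.65],
    [0.325,1,0.06,0,0,-0.65],
  ],
  jaw=0.6,
)

```text
time: 3.45
eef_pos: [0.557, 0.195, 0.2917]
tcp_rot: [1.0, -0.025, -0.006, 0.001]
contact_force: [-0.1, 0.7, 0.3]
opening: 0.601
finger_force: 0.0
```

```bash
python3 - <<'E'
from h import *
st=ctrl.get_state(); im=ctrl.read_camera("wrist"); cv2.imwrite("pics/w1.png",im[:,:,::-1]); C=cam("wrist",st)
print(st["eef_pos"],R.from_quat(st["tcp_rot"]).as_rotvec(),st["dq"].round(3),st["time"],st["opening"])
for t,z in(("plate_center",.014),("gate",.017)):
    m=ctrl.silhouettes(t,"wrist")[0]["pixels"].astype(np.uint8)
    c=max(cv2.findContours(m,0,2)[0],key=cv2.contourArea); r=cv2.boxPoints(cv2.minAreaRect(c))
    W=world(r,z,C)[:,:2]; print(t,r.round(1).tolist(),W.round(4).tolist(),W.mean(0))
E
```

```text
[0.55700493 0.19504419 0.29170747] [ 3.13810931 -0.07769706 -0.02028191] [-0.006 -0.053 -0.138  0.002  0.019 -0.002] 3.45 0.6005358141849851
plate_center [[258.8999938964844, 138.5], [322.8999938964844, 123.4000015258789], [340.70001220703125, 198.6999969482422], [276.70001220703125, 213.8000030517578]] [[0.6029, 0.2727], [0.6187, 0.1834], [0.5109, 0.162], [0.4923, 0.2578]] [0.55620388 0.21897518]
gate [[248.0, 102.0], [248.0, 0.0], [358.0, 0.0], [358.0, 102.0]] [[0.651, 0.2815], [0.7675, 0.2679], [0.7611, 0.1346], [0.6438, 0.1357]] [0.70584624 0.20493469]
```

View pics/w1.png

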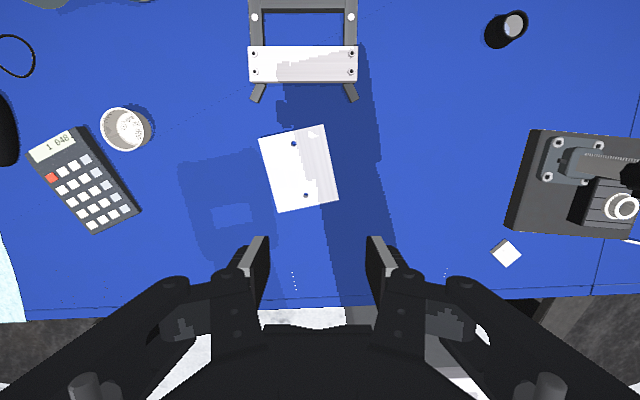

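The wrist view shows the plate at about (300,168), the gate's bridge at (303,63) and its wings ending near row 100, with the fingers at the lower centre. I'll refine by segmenting the bright plate and bridge tops now that the arm is still.

```bash
cat >> h.py <<'E'
def rects(n):
    st=ctrl.get_state(); im=ctrl.read_camera(n); C=cam(n,st if n=="wrist" else None)
    g=(im.min(2)>135).astype(np.uint8); out={}
    for t,z in(("plate_center",.014),("gate_bridge",.035)):
        d=ctrl.silhouettes("plate_center" if t[0]=="p" else "gate",n)
        if not d: print(t,"none"); continue
        m=cv2.dilate(d[0]["pixels"].astype(np.uint8),np.ones((5,5)))*g
        c=max(cv2.findContours(cv2.morphologyEx(m,cv2.MORPH_CLOSE,np.ones((7,7))),0,2)[0],key=cv2.contourArea)[:,0]
        W=world(c,z,C)[:,:2]; (cx,cy),s,a=cv2.minAreaRect((W*1000).astype(np.float32))
        a=(a+45)%90-45
        print(n,t,"centre",round(cx,1),round(cy,1),"size",np.round(s,1),"yaw deg",round(a,2)); out[t]=(cx,cy,a)
    if len(out)==2:
        p,b=out["plate_center"],out["gate_bridge"]; y=np.radians(b[2]); dx,dy=p[0]-b[0],p[1]-b[1]
        print("  plate in gate: x %.1f y %.1f yaw %.2f"%(dx*np.cos(y)+dy*np.sin(y),-dx*np.sin(y)+dy*np.cos(y),p[2]-b[2]))
    return im,st
E
python3 - <<'E'
from h import *
rects("top"); im,st=rects("wrist"); print(st["eef_pos"],st["dq"].round(3))
E
```

```text
top plate_center centre 554.6 237.9 size [111.3  57.6] yaw deg 9.77
top gate_bridge centre 694.9 258.1 size [30.5 37.3] yaw deg -1.44
  plate in gate: x -139.7 y -23.8 yaw 11.21
wrist plate_center centre 556.3 219.9 size [111.4  93.4] yaw deg 9.54
wrist gate_bridge centre 704.7 207.6 size [ 90.2 143.6] yaw deg 7.7
  plate in gate: x -145.4 y 32.1 yaw 1.84
[0.56175157 0.19552818 0.30243419] [-0.     0.004  0.018  0.001 -0.004 -0.001]
```

```bash
sed -i 's/m=cv2.dilate/k=21 if n=="wrist" else 9\n        m=cv2.dilate/; s/,key=cv2.contourArea)\[:,0\]$/,key=cv2.contourArea)[:,0] if t[0]=="p" else max(cv2.findContours(cv2.morphologyEx(m,cv2.MORPH_OPEN,np.ones((k,k))),0,2)[0],key=cv2.contourArea)[:,0]/' h.py
python3 - <<'E'
from h import *
im,st=rects("wrist"); print(st["eef_pos"],R.from_quat(st["tcp_rot"]).as_matrix()[:2,0])
print(im[60:104:4,300].tolist(), im[63,240:264:3].tolist())
E
```

```text
wrist plate_center centre 556.3 220.1 size [111.4  93. ] yaw deg 9.54
wrist gate_bridge centre 691.0 206.7 size [116.   39.5] yaw deg -2.08
  plate in gate: x -135.1 y 8.5 yaw 11.61
[0.56086404 0.19543076 0.30035904] [ 0.99874934 -0.04989498]
[[254, 254, 254], [255, 254, 255], [255, 255, 255], [232, 227, 230], [229, 225, 229], [227, 222, 226], [228, 223, 228], [229, 221, 227], [37, 59, 121], [49, 72, 143], [48, 72, 142]] [[64, 99, 201], [68, 101, 200], [65, 99, 199], [62, 98, 199], [255, 255, 255], [255, 255, 255], [203, 196, 203], [228, 224, 229]]
```

The gate's origin is near (0.691, 0.207) with yaw about -2.5°, and the plate is at (0.556, 0.220) with yaw 9.5°. I'll come down behind the plate now.

>>> apply_moves(
  series=[
    [-0.13,0.025,0,0,0,0],
    [-0.13,0.025,0,0,0,0],
    [-0.13,0.025,-0.3,0,0,0],
    [-0.13,0.025,-0.3,0,0,0],
    [-0.13,0.025,-0.3,0,0,0],
    [-0.13,0.025,-0.3,0,0,0],
    [-0.13,0.025,-0.32,0,0,0],
    [-0.13,0.025,-0.33,0,0,0],
    [-0.13,0.025,-0.335,0,0,0],
    [-0.13,0.025,-0.34,0,0,0],
    [-0.13,0.025,-0.34,0,0,0],
    [-0.13,0.025,-0.34,0,0,0],
  ],
)

```text
time: 5.55
eef_pos: [0.4566, 0.2156, 0.027]
tcp_rot: [1.0, -0.025, 0.001, -0.0]
contact_force: [-0.7, -0.8, 0.5]
opening: 0.6
finger_force: 0.0
```

```bash
python3 - <<'E'
from h import *
im,st=rects("wrist"); print(st["eef_pos"],st["contact_force"],st["time"]); cv2.imwrite("pics/w2.png",im[:,:,::-1])
E
```

```text
wrist plate_center centre 542.4 217.5 size [81.1 92.2] yaw deg 9.57
gate_bridge none
[0.45660637 0.21555541 0.02696331] [-0.71616916 -0.76079351  0.45856081] 5.55
```

View pics/w2.png

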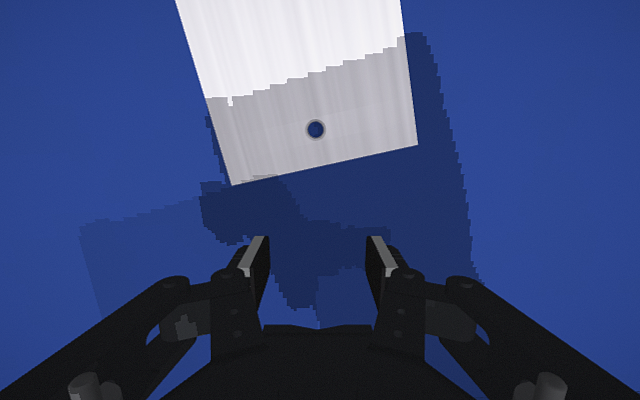

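The tips are clear of the bench with no contact force, and the plate's rear edge is about 30 mm ahead, left corner nearest. I'll lower slightly and push, so the left finger touches first and squares the plate to the fingers.

>>> apply_moves(
  series=[
    [0,0,-0.003,0,0,0],
    [0,0,-0.005,0,0,0],
    [0.015,0,-0.005,0,0,0],
    [0.025,0,-0.005,0,0,0],
    [0.032,0,-0.005,0,0,0],
    [0.038,0,-0.005,0,0,0],
    [0.044,0,-0.005,0,0,0],
    [0.05,0,-0.005,0,0,0],
    [0.055,0,-0.005,0,0,0],
    [0.06,0,-0.005,0,0,0],
    [0.065,0,-0.005,0,0,0],
    [0.07,0,-0.005,0,0,0],
    [0.075,0,-0.005,0,0,0],
    [0.075,0,-0.005,0,0,0],
    [0.075,0,-0.005,0,0,0],
  ],
)

```text
time: 7.58
eef_pos: [0.5168, 0.2154, 0.0227]
tcp_rot: [1.0, -0.025, 0.001, -0.0]
contact_force: [-0.4, -0.5, -0.1]
opening: 0.601
finger_force: 0.0
```

```bash
python3 - <<'E'
from h import *
im,st=rects("wrist"); print(st["eef_pos"],st["contact_force"],st["time"]); rects("top"); cv2.imwrite("pics/w3.png",im[:,:,::-1])
E
```

```text
wrist plate_center centre 580.5 210.6 size [ 92.3 104. ] yaw deg -0.25
gate_bridge none
[0.51679166 0.21542271 0.02268685] [-0.39063786 -0.4716447  -0.13662467] 7.575
top plate_center centre 620.2 211.3 size [92.7 37. ] yaw deg -1.5
top gate_bridge centre 690.9 205.9 size [114.9  37.3] yaw deg -1.47
  plate in gate: x -70.8 y 3.6 yaw -0.03
```

View pics/w3.png

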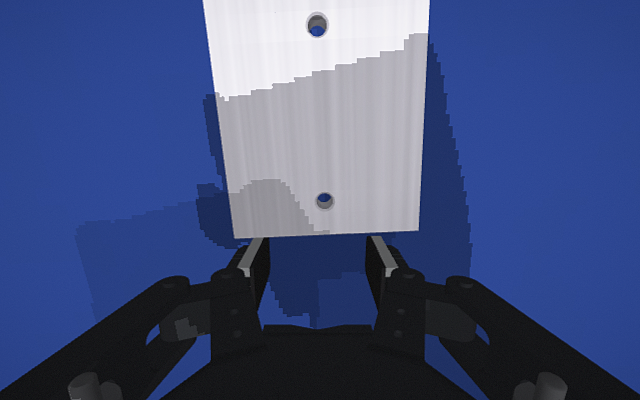

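The plate is now square to the fingers within about 2.5° and lies within about 3 mm of the gate's centre line. I'll push on along the gate axis, trimming the yaw slightly.

>>> apply_moves(
  series=[
    [0.005,0,0,0,0,0.005],
    [0.01,0,0,0,0,0.01],
    [0.015,-0.001,0,0,0,0.015],
    [0.02,-0.001,0,0,0,0.015],
    [0.025,-0.001,0,0,0,0.015],
    [0.03,-0.002,0,0,0,0.015],
    [0.035,-0.002,0,0,0,0.015],
    [0.04,-0.002,0,0,0,0.015],
    [0.045,-0.003,0,0,0,0.015],
    [0.05,-0.003,0,0,0,0.015],
    [0.055,-0.003,0,0,0,0.015],
    [0.06,-0.004,0,0,0,0.015],
    [0.065,-0.004,0,0,0,0.015],
    [0.065,-0.004,0,0,0,0.015],
  ],
)

```text
time: 9.62
eef_pos: [0.5691, 0.2122, 0.0227]
tcp_rot: [1.0, -0.019, 0.001, -0.0]
contact_force: [0.4, 0.1, 0.6]
opening: 0.6
finger_force: 0.0
```

```bash
python3 - <<'E'
from h import *
im,st=rects("wrist"); print(st["eef_pos"],st["contact_force"],st["time"]); im2,_=rects("top")
cv2.imwrite("pics/c4.png",np.hstack([cv2.resize(im[:,150:500],(400,457)),cv2.resize(im2[110:210,290:377],(398,457),interpolation=cv2.INTER_CUBIC)])[:,:,::-1])
E
```

```text
wrist plate_center centre 625.8 205.8 size [92.3 93.3] yaw deg -2.19
wrist gate_bridge centre 672.8 206.0 size [132.2   4.2] yaw deg -2.19
  plate in gate: x -46.9 y -2.1 yaw 0.00
[0.56905692 0.21221242 0.02266938] [0.36965172 0.05784001 0.61258838] 9.625
plate_center none
top gate_bridge centre 693.6 209.6 size [107.4  37.3] yaw deg -1.47
```

View pics/c4.png

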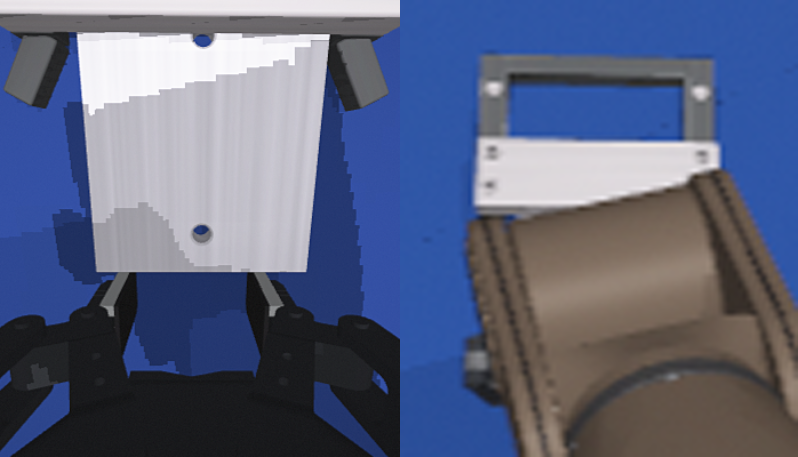

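The plate is entering under the bridge. Its yaw of -2.19° matches the gate's, and it sits about 2 mm right of centre against 5 mm of play each side. There are 65 mm to go, so I'll push about 55 mm next.

>>> apply_moves(
  series=[
    [0.005,0,0,0,0,0],
    [0.01,0,0,0,0,0],
    [0.015,0,0,0,0,0],
    [0.02,0,0,0,0,0],
    [0.025,0,0,0,0,0],
    [0.03,0,0,0,0,0],
    [0.035,0,0,0,0,0],
    [0.04,0,0,0,0,0],
    [0.045,0,0,0,0,0],
    [0.05,-0.001,0,0,0,0],
    [0.055,-0.001,0,0,0,0],
    [0.06,-0.001,0,0,0,0],
    [0.065,-0.001,0,0,0,0],
    [0.068,-0.001,0,0,0,0],
    [0.068,-0.001,0,0,0,0],
  ],
)

```text
time: 11.8
eef_pos: [0.6231, 0.2114, 0.0223]
tcp_rot: [1.0, -0.019, 0.001, -0.0]
contact_force: [0.0, -0.2, -0.9]
opening: 0.603
finger_force: 0.2
```

```bash
python3 - <<'E'
from h import *
im,st=rects("wrist"); print(st["eef_pos"],st["contact_force"],st["time"]); cv2.imwrite("pics/w5.png",im[:,:,::-1])
E
```

```text
wrist plate_center centre 724.9 202.7 size [93.3 23. ] yaw deg -2.19
wrist gate_bridge centre 691.4 205.4 size [132.9  39.8] yaw deg -2.65
  plate in gate: x 33.6 y -1.2 yaw 0.46
[0.62313106 0.21138452 0.02233922] [ 0.01941565 -0.21939161 -0.90115379] 11.8
```

View pics/w5.png

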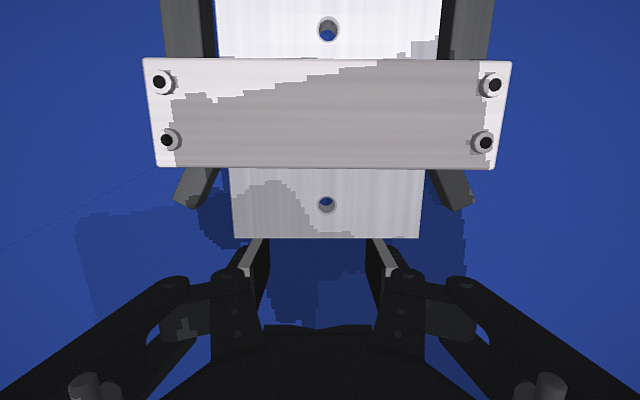

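The plate is under the bridge between the rails, about 11 mm short of the stop. Now I'll make the last approach in small steps and watch the force.

>>> apply_moves(
  series=[
    [0.003,0,0,0,0,0],
    [0.006,0,0,0,0,0],
    [0.009,0,0,0,0,0],
    [0.011,0,0,0,0,0],
    [0.013,0,0,0,0,0],
    [0.014,0,0,0,0,0],
    [0.014,0,0,0,0,0],
    [0.014,0,0,0,0,0],
  ],
)

```text
time: 12.95
eef_pos: [0.6339, 0.2114, 0.0223]
tcp_rot: [1.0, -0.019, 0.0, -0.0]
contact_force: [-1.7, 0.7, 1.4]
opening: 0.601
finger_force: 1.0
```

>>> apply_moves(
  series=[
    [0.001,0,0,0,0,0],
    [0.002,0,0,0,0,0],
    [0.002,0,0,0,0,0],
    [0.002,0,0,0,0,0],
  ],
)

```text
time: 13.45
eef_pos: [0.6355, 0.2114, 0.0223]
tcp_rot: [1.0, -0.019, 0.0, -0.0]
contact_force: [-2.7, 0.4, 0.6]
opening: 0.599
finger_force: 1.0
```

>>> apply_moves(
  series=[
    [0.001,0,0,0,0,0],
    [0.002,0,0,0,0,0],
    [0.002,0,0,0,0,0],
    [0.002,0,0,0,0,0],
  ],
)

```text
time: 13.95
eef_pos: [0.6359, 0.2114, 0.0222]
tcp_rot: [1.0, -0.019, -0.002, 0.0]
contact_force: [-5.9, -0.2, 4.1]
opening: 0.602
finger_force: 2.9
```

```bash
python3 - <<'E'
from h import *
im,st=rects("wrist"); print(st["eef_pos"],st["contact_force"],st["wrist_torque"],st["time"]); cv2.imwrite("pics/w6.png",im[:,:,::-1])
E
```

```text
wrist plate_center centre 730.1 203.4 size [92.3 37.7] yaw deg -2.18
wrist gate_bridge centre 691.0 205.4 size [133.   39.1] yaw deg -2.66
  plate in gate: x 39.2 y -0.2 yaw 0.49
[0.63591987 0.21144088 0.02224722] [-5.91421334 -0.24954268  4.05642366] [ 0.01601145  0.89554427 -0.03376718] 13.95
```

View pics/w6.png

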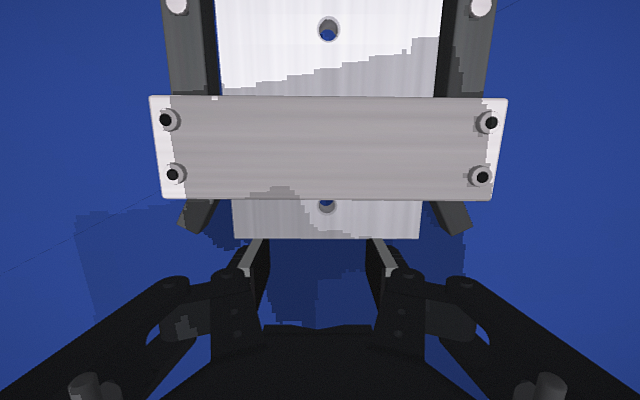

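The plate has met the stop: the force is rising and the advance has stalled. I'll press a little more with a small yaw wiggle, so both front corners seat.

>>> apply_moves(
  series=[
    [0.002,0,0,0,0,0],
    [0.003,0,0,0,0,0],
    [0.003,0,0,0,0,-0.015],
    [0.003,0,0,0,0,-0.025],
    [0.003,0,0,0,0,-0.025],
    [0.003,0,0,0,0,0],
    [0.003,0,0,0,0,0.02],
    [0.003,0,0,0,0,0.02],
    [0.003,0,0,0,0,0],
    [0.003,0,0,0,0,-0.01],
    [0.003,0,0,0,0,-0.01],
    [0.003,0,0,0,0,-0.01],
  ],
)

```text
time: 15.6
eef_pos: [0.6364, 0.212, 0.0217]
tcp_rot: [1.0, -0.023, -0.004, 0.0]
contact_force: [-10.7, 1.1, 6.9]
opening: 0.604
finger_force: 5.0
```

```bash
python3 - <<'E'
from h import *
im,st=rects("wrist"); print(st["eef_pos"],R.from_quat(st["tcp_rot"]).as_matrix()[:2,0],st["contact_force"],st["wrist_torque"],st["time"])
E
```

```text
wrist plate_center centre 730.2 203.1 size [92.6 37.4] yaw deg -2.62
wrist gate_bridge centre 691.6 205.4 size [132.9  39.7] yaw deg -2.63
  plate in gate: x 38.7 y -0.5 yaw 0.01
[0.63636753 0.21195525 0.02173581] [ 0.9989202  -0.04570868] [-10.68475403   1.12367274   6.9485077 ] [0.14242806 1.58117366 0.01901592] 15.6
```

The plate is square: its yaw of -2.62° matches the gate's -2.63°, and it is held firmly at the stop. I'll back straight off, rise, and check from above.

>>> apply_moves(
  series=[
    [-0.005,0,0,0,0,0],
    [-0.02,0.001,0,0,0,0],
    [-0.05,0.002,0,0,0,0],
    [-0.1,0.004,0,0,0,0],
    [-0.1,0.004,0.05,0,0,0],
    [-0.1,0.004,0.12,0,0,0],
    [-0.1,0.004,0.2,0,0,0],
    [-0.1,0.004,0.28,0,0,0],
    [-0.1,0.004,0.33,0,0,0],
    [0,0.004,0.33,0,0,0],
    [0,0.004,0.33,0,0,0],
    [0,0.004,0.33,0,0,0],
    [0,0.004,0.33,0,0,0],
  ],
)

```text
time: 17.38
eef_pos: [0.6386, 0.2147, 0.286]
tcp_rot: [1.0, -0.023, -0.0, 0.0]
contact_force: [-0.8, -0.2, 0.0]
opening: 0.597
finger_force: 0.0
```

```bash
python3 - <<'E'
from h import *
im,st=rects("wrist"); print(st["eef_pos"],st["contact_force"],st["dq"].round(3),st["time"]); cv2.imwrite("pics/c7.png",cv2.resize(im[:230,180:440],(678,600),interpolation=cv2.INTER_CUBIC)[:,:,::-1])
E
```

```text
wrist plate_center centre 732.5 202.6 size [96.5 46.2] yaw deg -2.62
wrist gate_bridge centre 691.5 205.3 size [116.2  45.1] yaw deg -2.62
  plate in gate: x 41.1 y -0.9 yaw -0.00
[0.63860585 0.21466603 0.28602527] [-0.82178172 -0.15606602  0.04641669] [ 0.003 -0.011  0.005  0.    -0.    -0.001] 17.375
```

View pics/c7.png

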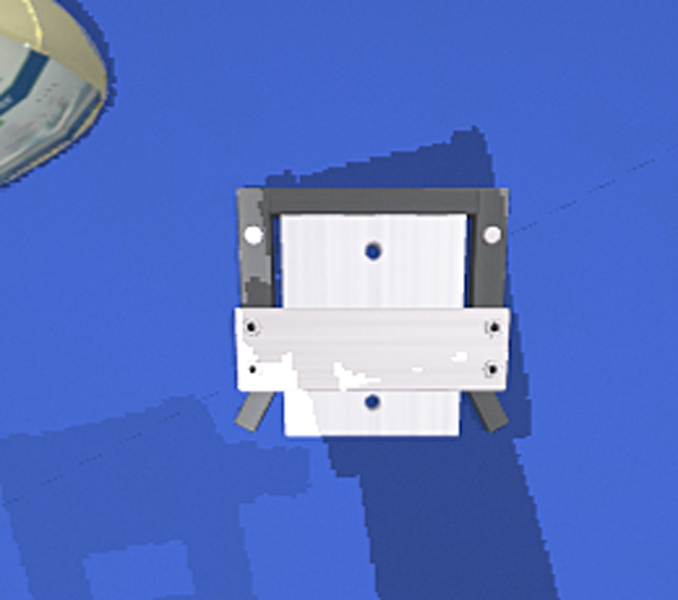

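The plate's front edge lies flush along the end stop (crop row 213, no gap), with blue strips on both sides. The hand is clear, so I'll hand the job in.

```bash
python3 -c "
from plant import ctrl
print(ctrl.sign_off())"
```

```text
the job is handed in; nothing more can be done
None
```

The plate is home under the bridge, square against the end stop and untouched by the hand; the arm touched nothing but the plate and perhaps the bench, and the job was handed in at about 17 s.

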